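Load the paste cartridge into the dispensing stand

ROBOT

A 6-joint arm with a two-finger parallel gripper is mounted at the origin on a cart in front of the work surface, level with it; the furniture and walls round the work are solid. World frame = base frame: x ahead of the robot, y to its left, z up, the work surface at z = 0. Lengths are in mm, angles in rad, forces in N, time in s.
With the tool pointing down it reaches from about 325 to 850 mm from the base axis. Payload 4.4 kg.
Tool frame: the origin (TCP) lies on the mounting face of the last link; the fingertips stand env.finger_overhang ahead of it and the grasp point (between the pads) lies 180 mm ahead of it (env.finger_overhang is the distance from the TCP to the fingertips, in mm); z points along the fingers, y is the line along which they close (so a half turn about z gives the same grasp; the last joint's range is limited). The gripper opens to 94 mm and grips with 3 to 60 N. Pads are 16 mm wide; open, the fingers measure 119 mm over their backs; the gripper's body (75 mm by 177 mm) begins 78 mm behind the grasp point.
Start: joints at [1.056, 0.207, 1.542, -0, 1.393, -0.15], TCP at [204.611, 537.367, 404.647] pointing down, gripper open.
Joint ranges: [-2.73, 2.73], [-0.86, 2.22], [0.23, 2.46], [-1.11, 4.25], [0.08, 2.63], [-2.82, 2.82]. Speed limits (rad/s): [2.79, 2.79, 3.14, 3.14, 3.14, 3.14].

INTERFACE

Orientations are given as a rotation vector (axis times angle).
In Python, from station import env gives the robot as it stands.
- The arm moves only by the tool drive_tool, never from a script. Its arguments are lists of equal length, an entry for each row: "xyz": the shift along the world's x, y, z in mm, a list of three; "angular": the turn, a rotation vector about the world's x, y, z in rad, a list of three; "claw": the finger opening in mm, from 0 to 94. A call has 1 to 12 rows; each row is the pose to reach, as a shift and turn from the pose commanded when the call began; what a row does not reach only later rows make up. A row lasts 1/10 s, in which the tool goes at most 50 mm and 8.59 degrees, less where a joint would pass 70% of its speed; a pose out of reach is approached as far as the arm can. A call with a gripper value outside its range is refused whole. The fingers move at their own pace and stop on an object; "squeeze" is the grip in N (left out, the last holds). Time passes only in rows, so rows that repeat a pose let the fingers close. It gives the time, the measured TCP pose, the force, the opening and the grip force at its end, in the units of the state.
- env.sense(): the state, without advancing time (a new reading comes with each control period).
- env.get_image(name): name is "scene" or "top" or "wrist"; returns (picture, depth): 384x512x3 uint8, blue, green, red; 384x512 float32, mm along the optical axis (not along the pixel's ray), 0 where there is no reading.
- env.camera_model(name): a dict with "mtx" (3x3 intrinsics, pixels), "eye" and "attitude" of the camera in the world. Camera axes: x right, y down, z forward; pixel columns grow to the right and rows downward; lengths in mm; the calibration is good to about 2 mm. A picture is of the moment at which its call begins: read the wrist's pose just before it. camera_model takes no time and is no camera call; for the wrist camera it gives the pose at the moment of the call.
- env.finish_job(): hands the job in; it is judged then, once.
The state is a dict: "time": time; "q": joint angles; "qd": joint speeds; "effort": joint torques, N m; "position": TCP position; "tcp_rot": TCP orientation; "force": force on the tool from outside, world axes, zero at the start; "ft_torque": the same for the moment, N m; "opening": finger opening in mm; "finger_force": force on a finger pad.
Only numpy, scipy, OpenCV 4.12 (cv2) and the standard library are available. Lean on these libraries where they do the work, as an engineer would, in place of code of your own. Each camera call takes 0.05 s, during which the arm holds its last target. There are 200 camera calls.

TASK

Take the green-capped paste cartridge out of the wooden rack and slide it sideways into the slotted head of the dispensing stand, its flange in the groove between the slotted plate and the blue lips, past the two sprung balls until it is fully home against the stop at the end of the slot and keeps the red pin there pushed in. Work gently and by feel: do not force the cartridge or the stand. Let go of it upright and home, and leave the orange-capped cartridge in the rack and the eraser, flux tub and USB stick where they are.

Things in the scene. Friction and masses are not known exactly. Their poses are not given: they have to be found in the camera images.
- cartridge_green: The cartridge to load, 60 g, round about its z axis; origin on the axis at the underside of the flange, z up. Below it an amber barrel 20 mm in diameter, 42 mm long, then a 6 mm nozzle, 10 mm long; amber flange 34 mm in diameter, 4 mm thick; above it the green cap. It hangs by its flange in one of the rack's two holes, with 2 mm of play all round.
- green_cap (a point): Point on the axis of the green cap, 40 mm above the flange's underside, the height to grasp. The cap is a plain cylinder 16 mm in diameter, from 4 to 59 mm above the flange's underside; fingertips must stay 18 mm or more above that underside to clear the stand's blue lips. Pushing above the stop tips it a little; the groove limits this to 4 degrees.
- cartridge_orange: The same cartridge with an orange cap, in the other hole of the rack; it stays there.
- rack: Fixed wooden block 50 (x) x 116 (y) x 60 (z) mm, origin at the centre of its underside. Two through holes, 24 mm in diameter, at y = +29 and -29 mm. The cartridges' flanges rest on its top (z 60 mm). Lift a cartridge by more than 55 mm to clear the rack and 115 mm to clear its neighbour's cap.
- stand: Fixed dispensing stand. Origin on the desk; +x is the way a cartridge is slid in, y = 0 the slot's middle line, z up. Steel foot 170 x 90 x 10 mm (x -65 to 105), aluminium post (x 40 to 96), on it a head with the slot open to -x. The head is clamped fast somewhere in a 50 mm range along x; this is not measured and must be felt: a cartridge that is home has its axis between x = -25 and +25 mm.
- stand_slot (a point): On the slot's middle line, level with the slotted plate's top (z 75 mm of the stand), at the middle of the 50 mm range of home places (H). Plate 12 mm thick, slot 23 mm wide. Over it two blue lips, z 81 to 86 mm, 19.5 mm apart, from 29 mm before H, with lead-ins rising to z 92 from 41 mm before H. The groove between takes the flange: 6 mm high, 40 mm wide; the flange ends on the plate.
- stand_mouth (a point): Foremost place (stand x = -86 mm) of the slot's mouth, which has rounded tips and lies 61 mm before H. Sliding on: two sprung balls in the slot's sides touch the barrel 15 mm before H, resist with 4 to 10 N, let it by 6.5 mm before H and then hold it; it meets the red pin 3 mm before H (3 N spring); at H is a rigid stop: force rises steeply. A push of 11 to 15 N seats it; over 17 N is too hard.
- home_pin (a joint): The red pin in the end of the slot: 0 when out, 0.003 m when pushed in flush by a cartridge that is fully home.
- eraser: Blue and white eraser, 34 x 44 x 12 mm, loose on the desk; origin at the centre of its underside.
- flux_tub: Blue tub with cyan lid, 49 mm in diameter, 48 mm high, loose; origin at the centre of its underside.
- usb_stick: Black USB stick, 42 x 47 x 9 mm, loose; origin at the centre of its underside.
Not all that is in view belongs to the job. There is more than one size of the rack; the one meant has the size given above.

How it is judged (in metres and radians):
On the way, in this order (a step that is already met when the one before it is completed fails the run):
1. the green cartridge is lifted clear of the rack (z of cartridge_green in the frame of rack above 0.112 m), for 0.1 s.
2. its barrel has been slid into the slot with the flange level with the groove, not yet home (x of cartridge_green in the frame of stand above -0.036 m and z of cartridge_green in the frame of stand between 0.073 and 0.08 m and y of cartridge_green in the frame of stand between -0.003 and 0.003 m and value of joint home_pin below 0.001 m), for 0.1 s.
At the end, for the whole second after the job is handed in: The green cartridge is home in the stand: red pin pushed in by more than 2 mm, its axis within 3 mm of the slot's middle line, flange lying on the slotted plate (within 2 mm), upright within 5 degrees, at rest and released; the orange cartridge still hangs in the rack (value of joint home_pin above 0.002 m and x of cartridge_green in the frame of stand between -0.029 and 0.029 m and y of cartridge_green in the frame of stand between -0.003 and 0.003 m and z of cartridge_green in the frame of stand between 0.073 and 0.077 m and angle between cartridge_green's own z axis and vertical below 0.09 rad and linear speed of cartridge_green below 0.01 m/s and contact force between cartridge_green and the fingers below 0.1 N and angle between cartridge_orange's own z axis and vertical below 0.15 rad and distance between cartridge_orange and rack below 0.075 m); the robot touches nothing.
It fails at once if the green cartridge is forced against the stand: contact force on it there above 34 N, as a push of about 18 N makes (contact force between cartridge_green and stand above 34 N).
It fails at once if the robot itself pushes on the stand with more than 25 N (contact force between any of the fingers, the arm and stand above 25 N).
It fails at once if the orange cartridge is lifted or moved by more than 12 mm (distance of cartridge_orange from where it was at the start of the episode above 0.012 m).
It fails at once if the eraser, flux tub or USB stick is moved by more than 20 mm (distance of any of eraser, flux_tub, usb_stick from where it was at the start of the episode above 0.02 m).
It also fails if it takes over 45 s, if anything falls off the work surface, if the arm or the gripper's body presses on something with over 40 N, if the wrist force passes 120 N, or if a joint passes its speed limit or range.

## Working session

There is one attempt and no reset: what is moved stays moved. The work goes in short steps, Python scripts to look and compute and a tool call to move; the robot and the scene stay as the last step left them, time stands still between calls to the robot, and variables do not carry over. Pictures are saved under pics/ and viewed, at most 10 in all, crops included, and the job is handed in when it is done.

Besides the shell and the picture viewer there is one more tool, called after "Emit:" as a command line: name --argument value ..., lists and objects as JSON in quotes. drive_tool: Moves the arm, as the interface text tells. Its arguments: {"type":"object","properties":{"xyz":{"type":"array"},"angular":{"type":"array"},"claw":{"type":"array"},"squeeze":{"type":"number"}},"required":["xyz","angular","claw"]}

```bash
mkdir -p pics; ls; cat > h.py <<'E'
import numpy as np, cv2
from scipy.spatial.transform import Rotation as R
from station import env
def cloud(d,m):
    K=np.array(m["mtx"]);a=np.array(m["attitude"])
    A=a if a.shape==(3,3) else R.from_rotvec(a).as_matrix()
    v,u=np.mgrid[:d.shape[0],:d.shape[1]]
    p=np.stack([(u-K[0,2])/K[0,0]*d,(v-K[1,2])/K[1,1]*d,d],-1)
    return p@A.T+np.array(m["eye"])
def shot(n,tag):
    m=env.camera_model(n);i,d=env.get_image(n)
    cv2.imwrite(f"pics/{tag}.png",i);np.savez(f"{tag}.npz",i=i,P=cloud(d,m),d=d)
E
python3 - <<'E'
from h import *
print(env.sense(),env.finger_overhang)
for n in("top","scene"):
    print(env.camera_model(n));shot(n,n)
a=cv2.imread("pics/top.png");b=cv2.imread("pics/scene.png")
E
```

```text
pics
{'time': 0.0, 'q': array([ 1.05649393e+00,  2.07429825e-01,  1.54293385e+00, -5.17928894e-05,
        1.39347340e+00, -1.50499507e-01]), 'qd': array([ 6.63290782e-04,  1.64675957e-03, -5.02579608e-04, -9.38421344e-05,
        7.37962785e-04,  9.17598378e-04]), 'effort': array([-3.24279954e-04, -3.70875943e+01, -2.81416637e+01,  6.98622130e-02,
        3.62468907e-02, -1.95771463e-04]), 'position': array([204.44391229, 537.04848525, 403.49425901]), 'tcp_rot': array([-0.56817574, -3.08908901,  0.00335794]), 'force': array([ 0.14198169, -0.61451037, -0.2507008 ]), 'ft_torque': array([-0.01052118,  0.00544154, -0.01374729]), 'finger_force': 0.0, 'opening': 94.19128191522637} 199.2
{'mtx': array([[384.09937264,   0.        , 257.36615141],
       [  0.        , 384.09937264, 185.75226792],
       [  0.        ,   0.        ,   1.        ]]), 'eye': array([ 264.65897561,  -69.37185696, 1177.02751986]), 'attitude': array([-2.11233671,  2.13031316, -0.18429147])}
{'mtx': array([[402.36414013,   0.        , 257.72153807],
       [  0.        , 402.36414013, 188.09722725],
       [  0.        ,   0.        ,   1.        ]]), 'eye': array([-134.79939141,  644.41371787,  484.8194566 ]), 'attitude': array([-0.82988072,  2.18752731, -1.43485658])}
```

View pics/top.png

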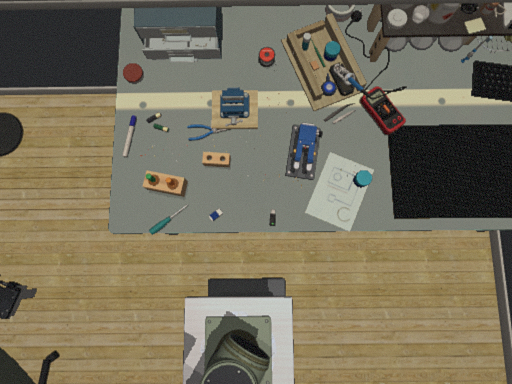

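View pics/scene.png

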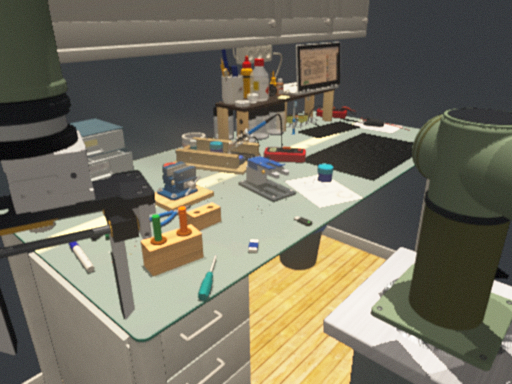

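The top view shows the rack with green cap (150,178) and orange cap (172,182), and a smaller empty two-hole block at (216,158). The stand is at (303,152). The blue object on wood at (235,103) is a vise, not the stand. The eraser is at (216,215), the USB stick at (272,217) and the flux tub at (362,178). Next is an enlarged crop to confirm.

```bash
python3 - <<'E'
from h import *
i=cv2.imread("pics/top.png")
a=cv2.resize(i[110:200,270:340],None,fx=6,fy=6,interpolation=3)
b=cv2.resize(i[160:205,130:200],None,fx=5,fy=5,interpolation=3)
c=np.zeros((540,770,3),np.uint8);c[:540,:420]=a;c[:225,420:]=b
cv2.imwrite("pics/crop1.png",c)
P=np.load("top.npz")["P"]
np.set_printoptions(precision=0,suppress=True)
for u,v in[(150,177),(172,182),(145,187),(185,188),(303,152),(310,130),(296,165),(311,167),(302,168),(291,176),(310,178),(293,124),(320,128),(362,178),(216,215),(272,217)]:print(u,v,P[v,u])
E
```

```text
150 177 [489. 244. 116.]
172 182 [478. 185.  97.]
145 187 [473. 277.  48.]
185 188 [475. 164.  12.]
303 152 [ 587. -203.    9.]
310 130 [ 633. -217.   85.]
296 165 [ 530. -174.   74.]
311 167 [ 522. -217.   78.]
302 168 [ 536. -199.    8.]
291 176 [ 511. -164.    6.]
310 178 [ 503. -222.   11.]
293 124 [ 679. -174.    9.]
320 128 [ 666. -260.    8.]
362 178 [ 494. -373.   47.]
216 215 [391.  68.  10.]
272 217 [ 383. -103.    9.]
```

View pics/crop1.png

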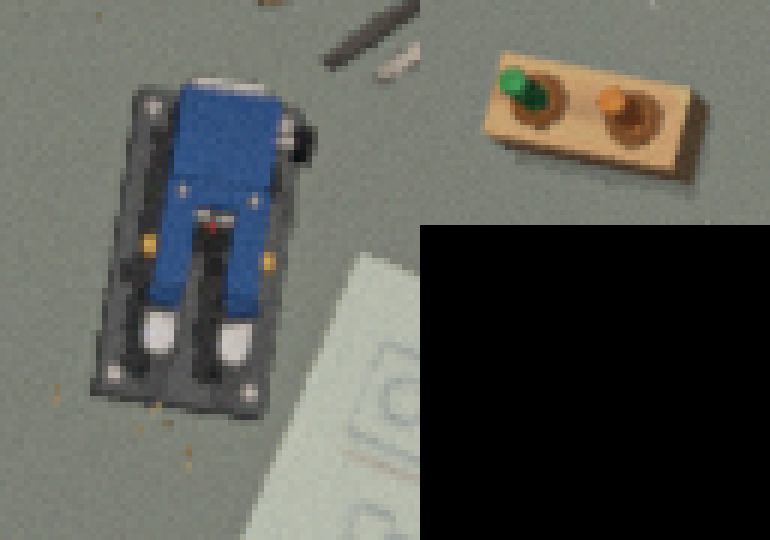

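The crop confirms both. The rack is the 50x116 block holding the caps, green on the left and orange on the right. The stand's slot opens downwards (world -x), with the red pin at about (305,147) in the full image. Next I work out yaws and positions.

```bash
python3 - <<'E'
from h import *
np.set_printoptions(precision=1,suppress=True)
m=env.camera_model("top");K=m["mtx"];A=R.from_rotvec(m["attitude"]).as_matrix()
def cast(u,v,z):
    r=A@np.linalg.solve(K,[u,v,1]);e=m["eye"];return (e+r*(z-e[2])/r[2])[:2]
c=lambda x,y:(270+x/6-.4,110+y/6-.4); k=lambda x,y:(130+(x-420)/5-.4,160+y/5-.4)
f=[cast(*c(*p),10) for p in[(95,390),(262,415),(135,90)]]
print("foot",f, [np.degrees(np.arctan2(*(q[::-1]))) for q in(f[2]-f[0],f[0]-f[1])],[np.linalg.norm(q) for q in(f[2]-f[0],f[0]-f[1])])
print("foot centre",(f[1]+f[2])/2)
r=[cast(*k(*p),60) for p in[(500,50),(692,88),(690,143),(485,133)]]
print("rack",r,np.mean(r,0),[np.degrees(np.arctan2(*(q[::-1]))) for q in(r[0]-r[1],r[3]-r[2])],[np.linalg.norm(q) for q in(r[0]-r[1],r[3]-r[2],r[0]-r[3])])
print("caps",cast(*k(513,82),119),cast(*k(612,101),119))
s=env.sense();print(R.from_rotvec(s["tcp_rot"]).as_matrix())
w=env.camera_model("wrist");T=R.from_rotvec(s["tcp_rot"]).as_matrix()
print(w["mtx"],T.T@(w["eye"]-s["position"]),T.T@R.from_rotvec(w["attitude"]).as_matrix())
E
```

```text
foot [array([ 514.8, -146.4]), array([ 500.8, -232.3]), array([ 677.2, -171. ])] [np.float64(-8.605387626447254), np.float64(80.71943657508317)] [np.float64(164.21018761915582), np.float64(86.96167833367299)]
foot centre [ 589.  -201.6]
rack [array([523.5, 274.3]), array([499.1, 158.6]), array([465.9, 158.9]), array([473.1, 280.9])] [490.4 218.2] [np.float64(78.1255709809121), np.float64(86.63800672352978)] [np.float64(118.20390008474908), np.float64(122.23358683833541), np.float64(50.83549700099311)]
caps [491.2 248. ] [479.7 191.5]
[[-0.9  0.4 -0. ]
 [ 0.4  0.9 -0. ]
 [ 0.  -0.  -1. ]]
[[323.9   0.  257.2]
 [  0.  323.9 191.8]
 [  0.    0.    1. ]] [76.   0.2 19.5] [[-0.  -1.  -0.3]
 [ 1.   0.  -0. ]
 [ 0.  -0.3  1. ]]
```

Emit:
drive_tool --xyz '[[287,-289,0],[287,-289,0],[287,-289,0],[287,-289,0],[287,-289,0],[287,-289,0],[287,-289,0],[287,-289,0],[287,-289,0],[287,-289,0],[287,-289,0],[287,-289,0]]' --angular '[[0,0,-1.407],[0,0,-1.407],[0,0,-1.407],[0,0,-1.407],[0,0,-1.407],[0,0,-1.407],[0,0,-1.407],[0,0,-1.407],[0,0,-1.407],[0,0,-1.407],[0,0,-1.407],[0,0,-1.407]]' --claw '[44,44,44,44,44,44,44,44,44,44,44,44]'

```text
time: 1.3
position: [491.4, 248.4, 404.2]
tcp_rot: [-2.43, -1.99, 0.001]
force: [0.8, -0.1, -0.2]
opening: 44.5
finger_force: 0.0
```

```bash
python3 - <<'E'
from h import *
s=env.sense();print(s["time"],s["q"],s["position"],R.from_rotvec(s["tcp_rot"]).as_matrix()[:,1],s["opening"])
shot("wrist","w1")
D=np.load("w1.npz");i=D["i"].astype(int);P=D["P"]
g=(i[...,1]>i[...,2]+30)&(i[...,1]>i[...,0]+15)&(P[...,2]>70)&(P[...,2]<125)
q=P[g];print(g.sum(),q.min(0),q.max(0),q.mean(0),np.median(q[q[:,2]>117],0),(q[:,2]>117).sum())
o=(i[...,2]>i[...,0]+60)&(P[...,2]>116)&(P[...,2]<125);print("orange top",o.sum(),P[o].mean(0) if o.any() else 0)
E
```

```text
1.3 [3.10776282e-01 1.55720158e-01 1.60214308e+00 3.61061953e-05
 1.38472611e+00 5.09366263e-01] [491.39631056 248.37082259 404.18678697] [ 9.80343984e-01 -1.97293907e-01 -8.87469248e-04] 44.45584821841426
384 [485.67516097 241.13309013  74.27499075] [500.56132691 256.4398549  122.07170664] [493.75393509 251.1222506  111.00349749] [493.3748916  248.91290224 119.36872294] 236
orange top 244 [482.28343556 193.15558713 119.13793388]
```

View pics/w1.png

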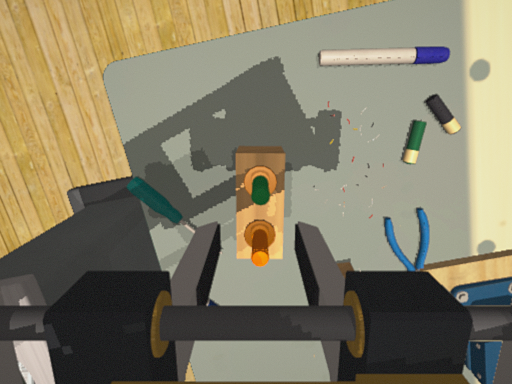

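The wrist view shows the green cap (261,190) centred between the fingers, with the orange cap at (260,245) clear in y. I descend and grip.

Emit:
drive_tool --xyz '[[2,0.5,-40],[2,0.5,-80],[2,0.5,-110],[2,0.5,-123],[2,0.5,-123],[2,0.5,-123],[2,0.5,-123],[2,0.5,-123],[2,0.5,-123],[2,0.5,-123],[2,0.5,-123]]' --angular '[[0,0,0],[0,0,0],[0,0,0],[0,0,0],[0,0,0],[0,0,0],[0,0,0],[0,0,0],[0,0,0],[0,0,0],[0,0,0]]' --claw '[44,44,44,44,44,5,5,5,5,5,5]' --squeeze 25

```text
time: 2.45
position: [494.1, 249.1, 282.9]
tcp_rot: [2.431, 1.988, 0.003]
force: [-0.5, 0.3, 6.3]
opening: 15.4
finger_force: 25.0
```

Emit:
drive_tool --xyz '[[0,0,0],[0,0,0],[0,0,5],[0,0,15],[0,0,40],[0,0,80],[0,0,120],[0,0,135],[0,0,135],[0,0,135]]' --angular '[[0,0,0],[0,0,0],[0,0,0],[0,0,0],[0,0,0],[0,0,0],[0,0,0],[0,0,0],[0,0,0],[0,0,0]]' --claw '[5,5,5,5,5,5,5,5,5,5]'

```text
time: 3.45
position: [493.1, 248.7, 415.1]
tcp_rot: [-2.431, -1.988, 0.004]
force: [-0.0, -1.2, -0.4]
opening: 15.8
finger_force: 25.0
```

```bash
python3 - <<'E'
from h import *
s=env.sense();print(s["time"],s["position"],s["force"],s["opening"],s["tcp_rot"])
shot("scene","s2");shot("wrist","w2")
a=cv2.imread("pics/s2.png");b=cv2.imread("pics/w2.png")
cv2.imwrite("pics/c2.png",np.hstack([cv2.resize(a[80:300,60:260],None,fx=2,fy=2),cv2.resize(b,(400,440))]))
E
```

```text
3.45 [493.10103072 248.67913484 415.08025859] [-0.02454616 -1.20532796 -0.41828508] 15.755153738397153 [-2.43143805 -1.98802503  0.00365235]
```

View pics/c2.png

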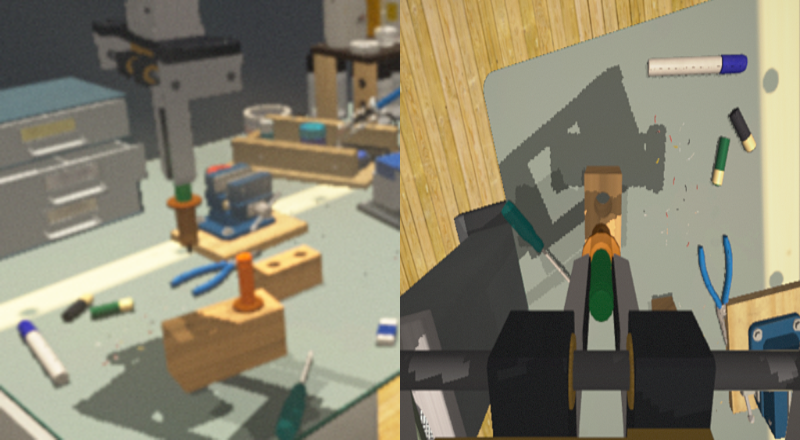

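Emit:
drive_tool --xyz '[[-33,-430,0],[-33,-430,0],[-33,-430,0],[-33,-430,0],[-33,-430,0],[-33,-430,0],[-33,-430,0],[-33,-430,0],[-33,-430,0],[-33,-430,0],[-33,-430,0],[-33,-430,0]]' --angular '[[0,0,0.042],[0,0,0.042],[0,0,0.042],[0,0,0.042],[0,0,0.042],[0,0,0.042],[0,0,0.042],[0,0,0.042],[0,0,0.042],[0,0,0.042],[0,0,0.042],[0,0,0.042]]' --claw '[5,5,5,5,5,5,5,5,5,5,5,5]'

```text
time: 4.75
position: [460.4, -180.1, 415.3]
tcp_rot: [-2.387, -2.038, 0.001]
force: [-0.4, 0.5, -0.6]
opening: 15.6
finger_force: 25.0
```

```bash
python3 - <<'E'
from h import *
np.set_printoptions(precision=1,suppress=True)
s=env.sense();print(s["time"],s["position"],s["force"],s["opening"],R.from_rotvec(s["tcp_rot"]).as_matrix()[:,1])
shot("wrist","w3")
D=np.load("w3.npz");i=D["i"].astype(int);P=D["P"]
b=(i[...,0]>i[...,2]+50)&(P[...,2]>78)&(P[...,2]<95)&(P[...,0]<700);q=P[b];print("blue",len(q),q.min(0),q.max(0))
pl=(P[...,2]>72)&(P[...,2]<78)&(P[...,0]<700)&(P[...,0]>400);q=P[pl];print("plate",len(q),q.min(0),q.max(0))
g=(i[...,1]>i[...,2]+25)&(i[...,1]>i[...,0]+10)&(P[...,2]>150);q=P[g];print("cap",len(q),np.percentile(q[:,2],[5,50,90,99]) if len(q) else 0)
v,u=np.nonzero(b);a=D["i"][max(0,v.min()-40):v.max()+60,max(0,u.min()-60):u.max()+40]
print(v.min(),u.min(),a.shape)
cv2.imwrite("pics/c3.png",cv2.resize(a,None,fx=3,fy=3,interpolation=3)[:600,:800])
E
```

```text
4.75 [ 460.4 -180.1  415.3] [-0.4  0.5 -0.6] 15.592463678528787 [ 1.  -0.2 -0. ]
blue 4666 [ 533.2 -237.7   79.4] [ 652.8 -170.3   93.7]
plate 1058 [ 514.2 -252.1   72. ] [ 652.5 -168.3   77.9]
cap 1596 [207.3 247.6 252.1 252.9]
162 336 (154, 221, 3)
```

View pics/c3.png

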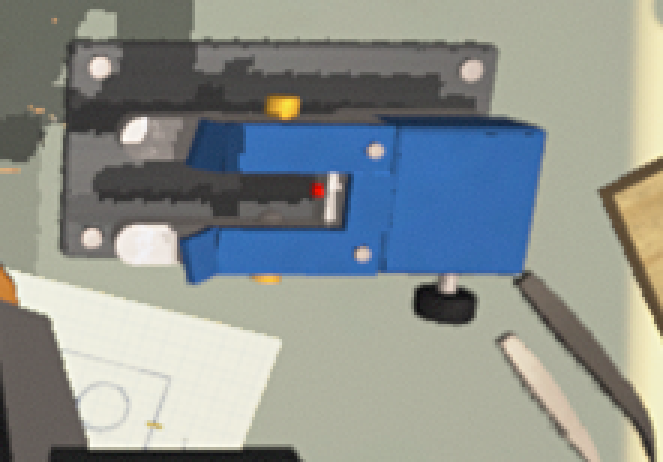

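The crop shows the slot opening left, lip inner edges at crop rows ~172 and ~228 and the red pin at (319,190). Both lead-ins are visible. Next I fit the slot centre line from the lips' inner edges.

```bash
python3 - <<'E'
from h import *
np.set_printoptions(precision=1,suppress=True)
D=np.load("w3.npz");i=D["i"].astype(int);P=D["P"];d=D["d"]
m=env.camera_model("wrist");A=R.from_rotvec(m["attitude"]).as_matrix();K=m["mtx"]
def cast(u,v,z):
    r=A@np.linalg.solve(K,[u,v,1]);return (m["eye"]+r*(z-m["eye"][2])/r[2])[:2]
px=lambda x,y:(276+x/3-1/3,122+y/3-1/3)
# subpixel: blue-ness transitions per column on lips
blu=(i[...,0]-i[...,2]).astype(float)
up=[];lo=[];out1=[];out2=[]
for u in range(276+245//3,276+315//3,1):
    c=blu[:,u]>60
    v=[v for v in range(150,222) if c[v]!=c[v+1]]
    up_=[x for x in v if 174<x<184]; lo_=[x for x in v if 190<x<204]
    if u%6==0: print(u,v)
    if up_: up.append(cast(u,up_[0]+.5,86))
    if lo_: lo.append(cast(u,lo_[-1]+.5,86))
    o=[x for x in v if x<168]; p=[x for x in v if x>208]
    if o: out1.append(cast(u,o[-1]+.5,86))
    if p: out2.append(cast(u,p[0]+.5,86))
L=[]
for n,e in(("up",up),("lo",lo),("o1",out1),("o2",out2)):
    e=np.array(e); 
    if len(e)>3:
        f=np.polyfit(e[:,0],e[:,1],1);L.append(f);print(n,len(e),np.degrees(np.arctan(f[0])),np.polyval(f,[460,500,540,570]))
print("pin",cast(*px(319,190),70),"end",cast(*px(350,175),86),cast(*px(350,228),86))
print("leadin tips",cast(*px(188,165),92),cast(*px(190,282),92),"knee",cast(*px(215,172),86),cast(*px(218,275),86))
print("foot",[cast(*px(*p),10) for p in[(68,40),(62,255),(497,45)]])
print("blue back edge",cast(*px(545,128),86),cast(*px(525,274),86))
E
```

```text
360 [162, 179, 197, 212]
366 [162, 179, 197, 212]
372 [162, 179, 197, 213]
378 [162, 179, 197, 213]
up 24 -8.941833233829522 [-174.8 -181.1 -187.3 -192.1]
lo 24 -8.93652915204148 [-193.4 -199.7 -206.  -210.7]
o1 24 -8.946700638278617 [-157.7 -164.  -170.3 -175. ]
o2 24 -11.504886129819974 [-205.  -213.1 -221.3 -227.4]
pin [ 586.7 -204.3] end [ 591.4 -195.9] [ 590.5 -214.1]
leadin tips [ 538.  -182.8] [ 535.1 -222.4] knee [ 547.8 -188.1] [ 545.8 -223.7]
foot [array([ 513.9, -146.4]), array([ 500.5, -233.9]), array([ 680.3, -174.5])]
blue back edge [ 654.3 -190.1] [ 647.8 -239.4]
```

```bash
python3 - <<'E'
from h import *
np.set_printoptions(precision=1,suppress=True)
D=np.load("w3.npz");i=D["i"].astype(int);P=D["P"]
g=(i[...,1]>i[...,2]+25)&(i[...,1]>i[...,0]+10)&(P[...,2]>150);q=P[g]
s=env.sense();y=np.array([.988,-.156]);x=np.array([.156,.988])
t=q[q[:,2]>250];r=t[:,:2]-s["position"][:2];print(len(t),"toolY",(r@y).min(),(r@y).max(),"toolX",(r@x).min(),(r@x).max())
for lo in range(205,255,5):
    t=q[(q[:,2]>lo)&(q[:,2]<lo+5)]
    if len(t): r=t[:,:2]-s["position"][:2];print(lo,len(t),(r@y).min(),(r@y).max(),(r@x).min(),(r@x).max())
print(s["tcp_rot"],R.from_rotvec(s["tcp_rot"]).as_matrix())
E
```

```text
695 toolY -8.438388416471613 6.944315362197391 toolX -8.768146658896859 75.58164125369443
205 64 -8.623292121089566 6.286820556241729 -0.4820746002073512 6.676930418473204
210 72 -8.416344733679496 6.731679123272461 -0.13775856326984057 6.766197049185121
215 77 -8.269824456822635 6.622027809491993 0.43321227189561046 6.927043838737907
220 86 -8.588050137348162 6.500417475294195 -0.40139769613531223 6.899732296969354
225 88 -8.45266143343872 6.73886158857897 -0.13011207017759271 6.65448132306529
230 102 -8.24862921185112 6.6573953225200135 0.2784262626499413 6.998246955202129
235 103 -8.568491984926661 6.47791259655701 -0.25764202273623416 7.0191792977091705
240 112 -8.207526508181875 6.636315058167059 1.161071032025833 7.068592245310919
245 150 -8.570092720409654 7.012511125652945 -4.058424489894743 7.373868432984376
250 689 -8.438388416471613 6.944315362197391 -8.768146658896859 6.539812119052553
[-2.4 -2.   0. ] [[ 0.2  1.  -0. ]
 [ 1.  -0.2  0. ]
 [ 0.  -0.  -1. ]]
```

Emit:
drive_tool --xyz '[[16,-5,-30],[31,-7.5,-70],[31,-7.5,-100],[31,-7.5,-110],[31,-7.5,-110],[31,-7.5,-110]]' --angular '[[0,0,0],[0,0,0],[0,0,0],[0,0,0],[0,0,0],[0,0,0]]' --claw '[5,5,5,5,5,5]'

```text
time: 5.4
position: [492.2, -188.3, 308.0]
tcp_rot: [2.387, 2.039, 0.001]
force: [-0.1, -0.1, -0.4]
opening: 15.3
finger_force: 25.0
```

```bash
python3 - <<'E'
from h import *
np.set_printoptions(precision=1,suppress=True)
s=env.sense();print(s["position"],s["force"])
shot("wrist","w4");shot("scene","s4")
a=cv2.imread("pics/w4.png")[140:340,170:440];b=cv2.imread("pics/s4.png")
print(b.shape)
cv2.imwrite("pics/c4.png",cv2.resize(a,(800,593),interpolation=3))
E
```

```text
[ 492.2 -188.3  308. ] [-0.1 -0.1 -0.4]
(384, 512, 3)
```

View pics/c4.png

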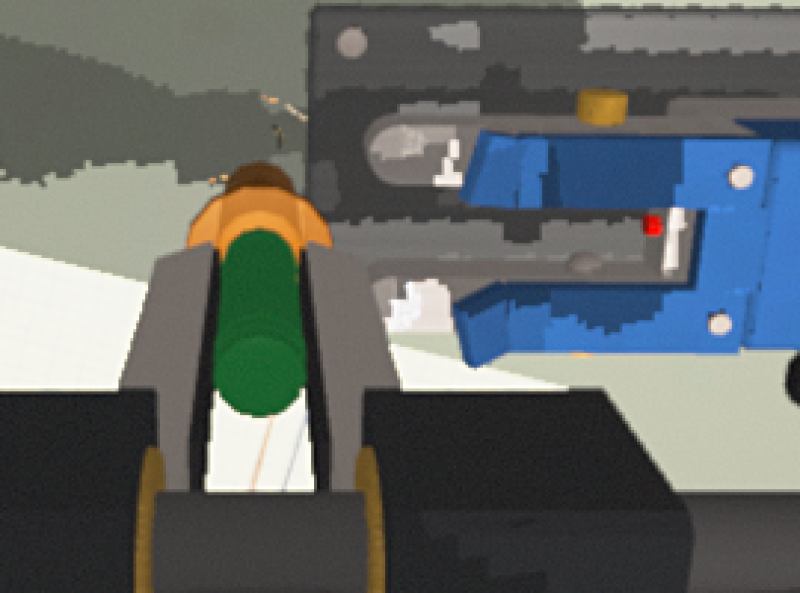

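The view shows the cartridge in front of the slot mouth: flange far edge at crop (260,193), cap top centre (260,375), lip inner edges at rows 207/285 and plate slot edges at rows ~185/280. I check the lateral alignment numerically.

```bash
python3 - <<'E'
from h import *
np.set_printoptions(precision=1,suppress=True)
m=env.camera_model("wrist");A=R.from_rotvec(m["attitude"]).as_matrix();K=m["mtx"]
O=np.array([571.4,-201.3]);X=np.array([np.cos(-.157),np.sin(-.157)]);Y=np.array([-X[1],X[0]])
def c(x,y,z):
    u,v=170+x/2.963-.33,140+y/2.963-.33
    r=A@np.linalg.solve(K,[u,v,1]);p=(m["eye"]+r*(z-m["eye"][2])/r[2])[:2]-O;return np.array([p@X,p@Y])
print("lips",c(560,207,86),c(640,207,86),c(560,285,86),c(640,285,86),"plate",c(440,187,75),c(440,279,75))
print("flange far",c(260,193,89.5),"L/R",c(187,245,89.5),c(332,245,89.5),"cap",c(260,375,144.5),c(216,375,144.5),c(305,375,144.5))
print("tips",c(365,150,75),"leadin",c(480,130,92),c(455,310,92),"knee",c(520,207,86),c(505,285,86),"pin",c(650,225,68))
s=env.sense();p=s["position"][:2]-O;print("tcp",p@X,p@Y)
P=np.load("w4.npz")["P"]
for x,y in[(260,375),(600,180),(600,320),(225,215),(300,215),(400,175),(400,310)]:print(x,y,P[int(140+y/2.963),int(170+x/2.963)])
E
```

```text
lips [-12.4   8.3] [5.5 8.3] [-10.9 -10.4] [  7.4 -10.5] plate [-37.2   9.6] [-36.1 -13.5]
flange far [-79.3  12.8] L/R [-95.5   0.8] [-63.4   0.7] cap [-79.6  -1.7] [-87.   -1.7] [-72.1  -1.7]
tips [-55.   18.6] leadin [-32.8  27.5] [-35.9 -13.8] knee [-21.3   8.3] [-23.4 -10.4] pin [16.  -2.3]
tcp -79.97834840937207 0.003467218456639029
260 375 [ 491.8 -189.7  143.6]
600 180 [ 568.9 -185.    85.4]
600 320 [ 566.5 -218.2   86. ]
225 215 [ 485.8 -178.6   90. ]
300 215 [ 502.4 -181.5   89.3]
400 175 [ 526.  -180.4   75.9]
400 310 [ 522.  -213.5   75.9]
```

```bash
python3 - <<'E'
from h import *
np.set_printoptions(precision=1,suppress=True)
O=np.array([571.4,-201.3]);X=np.array([np.cos(-.157),np.sin(-.157)]);Y=np.array([-X[1],X[0]])
D=np.load("w4.npz");P=D["P"];i=D["i"].astype(int)
S=np.stack([(P[...,:2]-O)@X,(P[...,:2]-O)@Y,P[...,2]],-1)
for u in (248,257,266):
    print(u,[tuple(np.round(S[v,u],0)) for v in range(192,224,2)])
from scipy.optimize import least_squares
f=(S[...,0]<-50)&(S[...,0]>-110)&(S[...,2]>87)&(S[...,2]<91)&(i[...,2]>i[...,0]+40)
e=[]
for u in np.unique(np.nonzero(f)[1]):
    vs=np.nonzero(f[:,u])[0];e.append(S[vs.min(),u,:2])
e=np.array(e);print(len(e),e[::6])
r=least_squares(lambda c:np.hypot(*(e-c).T)-17,[-80,-1],loss="soft_l1");print(r.x)
# barrel points
b=(abs(S[...,0]+80)<25)&(S[...,2]<80)&(S[...,2]>20)&(abs(S[...,1])<20);print("barrel",b.sum(),S[b].mean(0) if b.any() else 0)
t=(abs(S[...,0]+80)<12)&(S[...,2]>141)&(S[...,2]<147)&(i[...,1]>i[...,2]+25);q=S[t];print("captop",q.min(0),q.max(0))
E
```

```text
248 [(np.float64(-88.0), np.float64(-2.0), np.float64(1.0)), (np.float64(-88.0), np.float64(-3.0), np.float64(2.0)), (np.float64(-89.0), np.float64(-6.0), np.float64(0.0)), (np.float64(-89.0), np.float64(-8.0), np.float64(-0.0)), (np.float64(-87.0), np.float64(5.0), np.float64(51.0)), (np.float64(-87.0), np.float64(5.0), np.float64(55.0)), (np.float64(-86.0), np.float64(14.0), np.float64(89.0)), (np.float64(-86.0), np.float64(13.0), np.float64(89.0)), (np.float64(-86.0), np.float64(11.0), np.float64(88.0)), (np.float64(-86.0), np.float64(10.0), np.float64(90.0)), (np.float64(-86.0), np.float64(9.0), np.float64(90.0)), (np.float64(-86.0), np.float64(7.0), np.float64(89.0)), (np.float64(-86.0), np.float64(6.0), np.float64(89.0)), (np.float64(-86.0), np.float64(5.0), np.float64(90.0)), (np.float64(-86.0), np.float64(3.0), np.float64(88.0)), (np.float64(-86.0), np.float64(4.0), np.float64(96.0))]
257 [(np.float64(-80.0), np.float64(-2.0), np.float64(0.0)), (np.float64(-80.0), np.float64(9.0), np.float64(46.0)), (np.float64(-80.0), np.float64(9.0), np.float64(51.0)), (np.float64(-80.0), n
[... 1150 characters left out ...]
 np.float64(90.0)), (np.float64(-75.0), np.float64(11.0), np.float64(89.0)), (np.float64(-75.0), np.float64(10.0), np.float64(90.0)), (np.float64(-75.0), np.float64(9.0), np.float64(90.0)), (np.float64(-75.0), np.float64(8.0), np.float64(90.0)), (np.float64(-75.0), np.float64(6.0), np.float64(90.0)), (np.float64(-74.0), np.float64(4.0), np.float64(89.0)), (np.float64(-75.0), np.float64(4.0), np.float64(92.0)), (np.float64(-75.0), np.float64(5.0), np.float64(97.0))]
50 [[-96.    3. ]
 [-92.   10.5]
 [-88.1  13.2]
 [-84.2  15.5]
 [-80.3  15.4]
 [-76.5  15.8]
 [-72.6  13.1]
 [-68.6  10.1]
 [-64.7   5.3]]
[-80.2  -1.6]
barrel 129 [-80.1   7.2  52.6]
captop [-87.9  -8.8 141. ] [-72.4   7.8 146.2]
```

Flange axis is at lateral -1.6 and the slot middle between -1.1 and -1.9, so it is aligned. I lower to just above plate level and advance into the mouth.

Emit:
drive_tool --xyz '[[0,0,-4],[0,0,-7.5],[6,-0.9,-7.5],[12,-1.9,-7.5],[18,-2.8,-7.5],[24,-3.8,-7.5],[29,-4.6,-7.5],[33.6,-5.3,-7.5],[33.6,-5.3,-7.5],[33.6,-5.3,-7.5]]' --angular '[[0,0,0],[0,0,0],[0,0,0],[0,0,0],[0,0,0],[0,0,0],[0,0,0],[0,0,0],[0,0,0],[0,0,0]]' --claw '[5,5,5,5,5,5,5,5,5,5]'

```text
time: 6.5
position: [525.3, -193.9, 299.0]
tcp_rot: [-2.389, -2.039, 0.0]
force: [0.3, 0.2, -0.2]
opening: 15.2
finger_force: 25.0
```

Emit:
drive_tool --xyz '[[0,0,-0.4],[0,0,-0.8],[0,0,-0.8]]' --angular '[[0,0,0],[0,0,0],[0,0,0]]' --claw '[5,5,5]'

```text
time: 6.8
position: [525.0, -193.9, 298.3]
tcp_rot: [-2.39, -2.039, 0.0]
force: [0.5, -0.1, -0.9]
opening: 15.4
finger_force: 25.0
```

Emit:
drive_tool --xyz '[[0,0,-0.4],[0,0,-0.8],[0,0,-0.8]]' --angular '[[0,0,0],[0,0,0],[0,0,0]]' --claw '[5,5,5]'

```text
time: 7.1
position: [525.2, -193.9, 298.0]
tcp_rot: [2.39, 2.039, 0.0]
force: [-1.6, 1.6, 3.9]
opening: 15.4
finger_force: 25.0
```

Emit:
drive_tool --xyz '[[0,0,1],[3,-0.5,1],[6,-0.9,1],[9,-1.4,1],[12,-1.9,1],[15,-2.3,1],[15,-2.3,1]]' --angular '[[0,0,0],[0,0,0],[0,0,0],[0,0,0],[0,0,0],[0,0,0],[0,0,0]]' --claw '[5,5,5,5,5,5,5]'

```text
time: 7.8
position: [540.7, -196.4, 298.6]
tcp_rot: [2.389, 2.039, 0.0]
force: [-0.1, 0.4, -0.8]
opening: 15.8
finger_force: 25.0
```

Emit:
drive_tool --xyz '[[3,-0.5,0],[6,-0.9,0],[9,-1.4,0],[12,-1.9,0],[15,-2.3,0],[17,-2.7,0],[17,-2.7,0],[17,-2.7,0]]' --angular '[[0,0,0],[0,0,0],[0,0,0],[0,0,0],[0,0,0],[0,0,0],[0,0,0],[0,0,0]]' --claw '[5,5,5,5,5,5,5,5]'

```text
time: 8.6
position: [557.2, -198.9, 298.5]
tcp_rot: [-2.39, -2.039, 0.0]
force: [-0.8, -0.2, -0.8]
opening: 15.4
finger_force: 25.0
```

Emit:
drive_tool --xyz '[[1,-0.2,0],[2,-0.3,0],[3,-0.5,0],[4,-0.6,0],[5,-0.8,0],[5,-0.8,0]]' --angular '[[0,0,0],[0,0,0],[0,0,0],[0,0,0],[0,0,0],[0,0,0]]' --claw '[5,5,5,5,5,5]'

```text
time: 9.2
position: [562.2, -199.5, 298.3]
tcp_rot: [-2.389, -2.039, 0.0]
force: [-0.2, 1.1, -0.3]
opening: 15.5
finger_force: 25.0
```

Emit:
drive_tool --xyz '[[1,-0.2,0],[2,-0.3,0],[3,-0.5,0],[3,-0.5,0]]' --angular '[[0,0,0],[0,0,0],[0,0,0],[0,0,0]]' --claw '[5,5,5,5]'

```text
time: 9.6
position: [564.6, -199.7, 298.1]
tcp_rot: [-2.387, -2.037, 0.002]
force: [-4.1, 3.9, 1.6]
opening: 15.5
finger_force: 25.0
```

Now it's on the balls. There is some side load towards +y, so I ease 0.5 mm that way and go on.

Emit:
drive_tool --xyz '[[0.1,0.5,0],[0.6,0.4,0],[1.1,0.3,0],[1.1,0.3,0]]' --angular '[[0,0,0],[0,0,0],[0,0,0],[0,0,0]]' --claw '[5,5,5,5]'

```text
time: 10.0
position: [565.4, -199.6, 298.1]
tcp_rot: [-2.387, -2.037, 0.004]
force: [-5.2, 3.4, 2.8]
opening: 15.4
finger_force: 25.0
```

Emit:
drive_tool --xyz '[[0.5,0.3,0],[1,0.2,0],[1.5,0.1,0],[2,0.1,0],[2,0.1,0]]' --angular '[[0,0,0],[0,0,0],[0,0,0],[0,0,0],[0,0,0]]' --claw '[5,5,5,5,5]'

```text
time: 10.5
position: [567.0, -199.7, 298.1]
tcp_rot: [-2.386, -2.037, 0.006]
force: [-8.0, 1.5, 3.4]
opening: 15.7
finger_force: 25.0
```

Emit:
drive_tool --xyz '[[0.5,-0.1,0],[1,-0.1,0],[1,-0.1,0]]' --angular '[[0,0,0],[0,0,0],[0,0,0]]' --claw '[5,5,5]'

```text
time: 10.8
position: [568.1, -199.9, 298.0]
tcp_rot: [-2.387, -2.037, 0.005]
force: [-6.7, 2.3, 2.8]
opening: 15.6
finger_force: 25.0
```

Emit:
drive_tool --xyz '[[0.5,0,0],[1,0,0],[1.5,-0.1,0],[2,-0.1,0],[2,-0.1,0]]' --angular '[[0,0,0],[0,0,0],[0,0,0],[0,0,0],[0,0,0]]' --claw '[5,5,5,5,5]'

```text
time: 11.3
position: [570.6, -200.1, 298.1]
tcp_rot: [-2.388, -2.038, 0.003]
force: [-5.4, 1.2, -0.2]
opening: 15.2
finger_force: 25.0
```

Emit:
drive_tool --xyz '[[0.5,0,0],[1,-0.1,0],[1.5,-0.2,0],[2,-0.2,0],[2,-0.2,0]]' --angular '[[0,0,0],[0,0,0],[0,0,0],[0,0,0],[0,0,0]]' --claw '[5,5,5,5,5]'

```text
time: 11.8
position: [574.0, -200.4, 298.9]
tcp_rot: [2.388, 2.038, 0.002]
force: [0.1, 0.3, -2.4]
opening: 15.6
finger_force: 25.0
```

Past the balls. I continue to the pin and stop by feel.

Emit:
drive_tool --xyz '[[0.5,-0.1,-0.3],[1,-0.2,-0.3],[1.5,-0.2,-0.3],[2,-0.3,-0.3],[2,-0.3,-0.3]]' --angular '[[0,0,0],[0,0,0],[0,0,0],[0,0,0],[0,0,0]]' --claw '[5,5,5,5,5]'

```text
time: 12.3
position: [575.3, -200.6, 298.6]
tcp_rot: [2.39, 2.039, -0.0]
force: [-2.4, -0.4, 2.8]
opening: 15.8
finger_force: 25.0
```

Emit:
drive_tool --xyz '[[0.5,-0.1,0],[1,-0.2,0],[1.5,-0.2,0],[1.5,-0.2,0]]' --angular '[[0,0,0],[0,0,0],[0,0,0],[0,0,0]]' --claw '[5,5,5,5]'

```text
time: 12.7
position: [576.8, -200.8, 298.1]
tcp_rot: [-2.39, -2.039, 0.0]
force: [-2.5, -0.3, 0.3]
opening: 15.8
finger_force: 25.0
```

Emit:
drive_tool --xyz '[[0.5,-0.1,0],[1,-0.2,0],[1,-0.2,0]]' --angular '[[0,0,0],[0,0,0],[0,0,0]]' --claw '[5,5,5]'

```text
time: 13.0
position: [577.9, -201.0, 298.1]
tcp_rot: [2.39, 2.039, 0.0]
force: [-2.8, -0.3, -0.3]
opening: 15.0
finger_force: 25.0
```

Emit:
drive_tool --xyz '[[0.5,-0.1,0],[1,-0.2,0],[1,-0.2,0]]' --angular '[[0,0,0],[0,0,0],[0,0,0]]' --claw '[5,5,5]'

```text
time: 13.3
position: [578.5, -201.1, 298.1]
tcp_rot: [-2.389, -2.038, 0.002]
force: [-5.1, -0.4, 3.1]
opening: 15.4
finger_force: 25.0
```

Emit:
drive_tool --xyz '[[0.5,-0.1,0],[1,-0.2,0],[1,-0.2,0]]' --angular '[[0,0,0],[0,0,0],[0,0,0]]' --claw '[5,5,5]'

```text
time: 13.6
position: [579.0, -201.2, 298.1]
tcp_rot: [-2.387, -2.037, 0.004]
force: [-7.1, 0.9, 3.2]
opening: 15.6
finger_force: 25.0
```

Emit:
drive_tool --xyz '[[0.5,-0.1,0],[1,-0.2,0],[1,-0.2,0]]' --angular '[[0,0,0],[0,0,0],[0,0,0]]' --claw '[5,5,5]'

```text
time: 13.9
position: [579.5, -201.3, 298.2]
tcp_rot: [-2.386, -2.036, 0.005]
force: [-8.7, 1.1, 5.5]
opening: 16.0
finger_force: 25.0
```

Emit:
drive_tool --xyz '[[0.5,-0.1,0],[1,-0.2,0],[1,-0.2,0]]' --angular '[[0,0,0],[0,0,0],[0,0,0]]' --claw '[5,5,5]'

```text
time: 14.2
position: [580.1, -201.4, 298.2]
tcp_rot: [-2.385, -2.035, 0.007]
force: [-11.5, 1.1, 7.6]
opening: 15.4
finger_force: 25.0
```

Emit:
drive_tool --xyz '[[0.4,-0.1,0],[0.8,-0.1,0],[0.8,-0.1,0],[0.8,-0.1,0]]' --angular '[[0,0,0],[0,0,0],[0,0,0],[0,0,0]]' --claw '[5,5,5,5]'

```text
time: 14.6
position: [580.5, -201.5, 298.2]
tcp_rot: [-2.384, -2.035, 0.009]
force: [-12.6, 2.0, 8.5]
opening: 15.8
finger_force: 25.0
```

Seated with about 12.8 N. Now I let go while still pressing, and check.

Emit:
drive_tool --xyz '[[0,0,0],[0,0,0],[-2,0.3,0.5],[-2,0.3,1],[-2,0.3,1],[-2,0.3,1]]' --angular '[[0,0,0],[0,0,0],[0,0,0],[0,0,0],[0,0,0],[0,0,0]]' --claw '[36,36,36,36,36,36]'

```text
time: 15.2
position: [580.8, -201.5, 299.3]
tcp_rot: [2.389, 2.039, 0.001]
force: [-1.0, 0.3, -0.3]
opening: 35.8
finger_force: 0.0
```

```bash
python3 - <<'E'
from h import *
np.set_printoptions(precision=1,suppress=True)
s=env.sense();print(s["position"],s["force"],s["opening"])
shot("wrist","w5");D=np.load("w5.npz");i=D["i"].astype(int);P=D["P"]
O=np.array([571.4,-201.3]);X=np.array([np.cos(-.157),np.sin(-.157)]);Y=np.array([-X[1],X[0]])
S=np.stack([(P[...,:2]-O)@X,(P[...,:2]-O)@Y,P[...,2]],-1)
g=(i[...,1]>i[...,2]+25)&(i[...,1]>i[...,0]+10)&(P[...,2]>88)&(P[...,2]<140)
q=S[g]
for lo in range(90,140,6):
    t=q[(q[:,2]>=lo)&(q[:,2]<lo+6)]
    if len(t):print(lo,len(t),np.percentile(t[:,0],[2,98]),np.percentile(t[:,1],[2,98]))
cv2.imwrite("pics/c5.png",cv2.resize(cv2.imread("pics/w5.png")[140:340,150:420],(800,593),interpolation=3))
E
```

```text
[ 580.8 -201.5  299.3] [-1.   0.3 -0.3] 35.83863834415415
90 78 [-0.5 13.3] [2.2 7.9]
96 82 [ 0.1 13.2] [3.5 8. ]
102 96 [-0.2 13.6] [1.8 7.9]
108 95 [-0.1 13.5] [1.9 7.9]
114 126 [-0.3 14.5] [0.2 7.7]
120 102 [ 0.5 14.3] [2.5 7.9]
126 179 [ 0.4 15.6] [0.9 8.3]
132 720 [ 1.1 14.9] [-6.1  7.6]
```

View pics/c5.png

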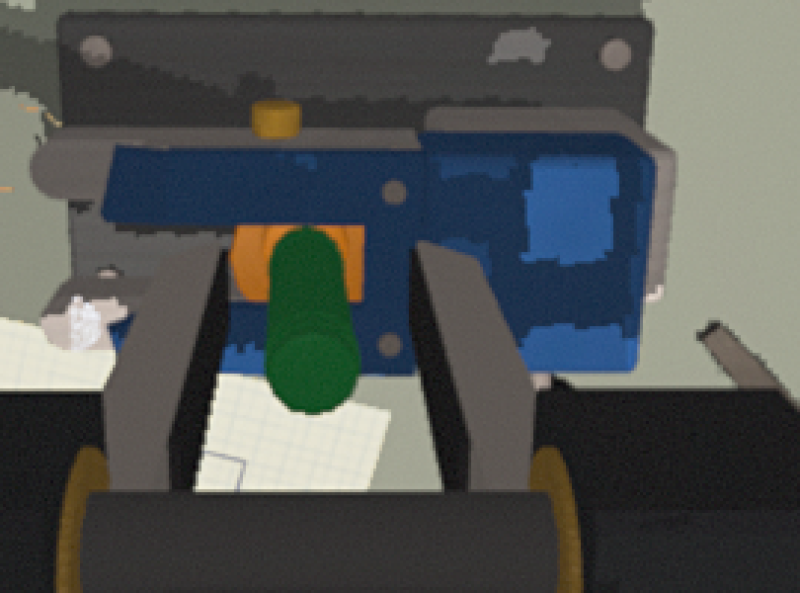

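The cap stands in the slot end (crop (310,370)), flange under the lips, fingers clear. It leans forward about 2°, which is within limits. I re-seat gently with the rear fingertip low on the cap, which should also straighten it.

Emit:
drive_tool --xyz '[[0,0,-3],[0,0,-5],[2,-0.3,-5],[4,-0.6,-5],[5,-0.8,-5],[6,-0.9,-5],[6,-0.9,-5]]' --angular '[[0,0,0],[0,0,0],[0,0,0],[0,0,0],[0,0,0],[0,0,0],[0,0,0]]' --claw '[36,36,36,36,36,36,36]'

```text
time: 15.95
position: [586.8, -202.5, 294.3]
tcp_rot: [2.39, 2.039, 0.0]
force: [0.4, 0.5, -0.3]
opening: 35.8
finger_force: 0.0
```

Emit:
drive_tool --xyz '[[0.5,-0.1,0],[1,-0.2,0],[1.5,-0.2,0],[2,-0.3,0],[2,-0.3,0]]' --angular '[[0,0,0],[0,0,0],[0,0,0],[0,0,0],[0,0,0]]' --claw '[36,36,36,36,36]'

```text
time: 16.45
position: [588.6, -202.7, 294.2]
tcp_rot: [-2.39, -2.039, 0.0]
force: [0.1, 0.2, 0.1]
opening: 36.3
finger_force: 0.1
```

Emit:
drive_tool --xyz '[[0.5,-0.1,0],[1,-0.2,0],[1.5,-0.2,0],[1.5,-0.2,0]]' --angular '[[0,0,0],[0,0,0],[0,0,0],[0,0,0]]' --claw '[36,36,36,36]'

```text
time: 16.85
position: [589.6, -202.9, 294.2]
tcp_rot: [-2.388, -2.038, 0.002]
force: [-4.8, 0.7, 3.6]
opening: 35.4
finger_force: 2.5
```

Emit:
drive_tool --xyz '[[0.5,-0.1,0],[1,-0.2,0],[1.5,-0.2,0],[1.5,-0.2,0]]' --angular '[[0,0,0],[0,0,0],[0,0,0],[0,0,0]]' --claw '[36,36,36,36]'

```text
time: 17.25
position: [590.5, -203.0, 294.2]
tcp_rot: [-2.387, -2.037, 0.005]
force: [-8.2, 0.3, 6.1]
opening: 35.9
finger_force: 4.1
```

Emit:
drive_tool --xyz '[[0.5,-0.1,0],[1,-0.2,0],[1.4,-0.2,0],[1.4,-0.2,0],[1.4,-0.2,0]]' --angular '[[0,0,0],[0,0,0],[0,0,0],[0,0,0],[0,0,0]]' --claw '[36,36,36,36,36]'

```text
time: 17.75
position: [591.3, -203.1, 294.3]
tcp_rot: [-2.385, -2.036, 0.007]
force: [-10.4, 1.5, 7.6]
opening: 36.1
finger_force: 5.4
```

Emit:
drive_tool --xyz '[[0.4,-0.1,0],[0.8,-0.1,0],[0.8,-0.1,0],[-4,0.6,0],[-12,1.9,0],[-12,1.9,0],[-12,1.9,0]]' --angular '[[0,0,0],[0,0,0],[0,0,0],[0,0,0],[0,0,0],[0,0,0],[0,0,0]]' --claw '[36,36,36,36,36,36,36]'

```text
time: 18.45
position: [581.2, -201.4, 294.3]
tcp_rot: [2.389, 2.038, 0.001]
force: [0.7, -0.1, -0.8]
opening: 35.8
finger_force: 0.0
```

Emit:
drive_tool --xyz '[[0,0,10],[0,0,40],[0,0,80],[0,0,120],[0,0,140],[0,0,140],[0,0,140]]' --angular '[[0,0,0],[0,0,0],[0,0,0],[0,0,0],[0,0,0],[0,0,0],[0,0,0]]' --claw '[36,36,36,36,36,36,36]'

```text
time: 19.15
position: [581.0, -201.4, 434.4]
tcp_rot: [2.389, 2.039, 0.001]
force: [-0.5, 0.1, -0.9]
opening: 35.7
finger_force: 0.0
```

```bash
python3 - <<'E'
from h import *
np.set_printoptions(precision=1,suppress=True)
s=env.sense();print(s["time"],s["position"],s["force"],s["opening"])
shot("wrist","w6");D=np.load("w6.npz");i=D["i"].astype(int);P=D["P"]
O=np.array([571.4,-201.3]);X=np.array([np.cos(-.157),np.sin(-.157)]);Y=np.array([-X[1],X[0]])
S=np.stack([(P[...,:2]-O)@X,(P[...,:2]-O)@Y,P[...,2]],-1)
g=(i[...,1]>i[...,2]+25)&(i[...,1]>i[...,0]+10)&(P[...,2]>85)&(P[...,2]<140)&(abs(S[...,0])<40)&(abs(S[...,1])<30)
q=S[g]
for lo in range(84,140,7):
    t=q[(q[:,2]>=lo)&(q[:,2]<lo+7)]
    if len(t):print(lo,len(t),np.percentile(t[:,0],[2,98]),np.percentile(t[:,1],[2,98]),np.median(t[:,2]))
v,u=np.nonzero(g);c=D["i"][v.min()-70:v.max()+60,u.min()-90:u.max()+90];cv2.imwrite("pics/c6.png",cv2.resize(c,None,fx=3,fy=3,interpolation=3)[:600,:800])
E
```

```text
19.15 [ 581.  -201.4  434.4] [-0.5  0.1 -0.9] 35.70777859080678
84 3 [1.2 5.1] [4.5 7.2] 89.46681811026417
91 18 [ 0.1 10.9] [2.3 7.9] 94.41203279982568
98 21 [ 0.3 11.9] [1.5 7.8] 101.36992833662629
105 25 [ 1.5 13.2] [4.  7.9] 108.12320524647953
112 20 [ 1.6 12.3] [3.4 7.9] 116.2582196326371
119 18 [ 1.8 12.7] [2.9 7.8] 121.55978020740079
126 36 [ 2.  13.2] [-4.   8.2] 130.83443760398063
133 221 [ 2.9 16.4] [-6.8  7. ] 135.18106669313966
```

View pics/c6.png

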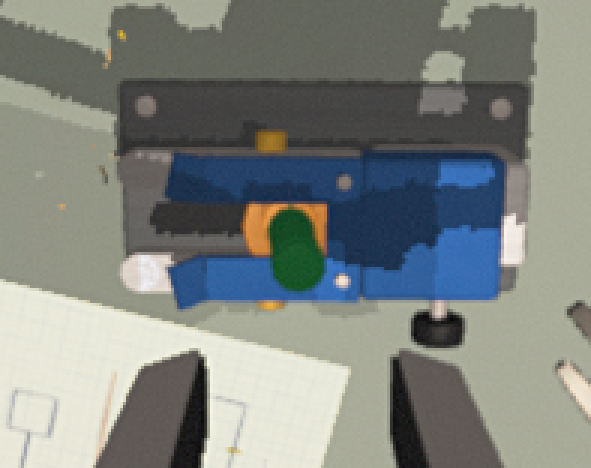

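It looks home but leaning; I quantify the lean with a cylinder fit, using the in-hand picture w3 as a control.

```bash
python3 - <<'E'
from h import *
from scipy.optimize import least_squares
np.set_printoptions(precision=2,suppress=True)
X=np.array([np.cos(-.157),np.sin(-.157)]);Y=np.array([-X[1],X[0]]);O=np.array([571.4,-201.3])
for n,zf,o in(("w3",193,[-112,0]),("w5",75,[6,0]),("w6",75,[6,0])):
    D=np.load(n+".npz");i=D["i"].astype(int);P=D["P"]
    S=np.stack([(P[...,:2]-O)@X,(P[...,:2]-O)@Y,P[...,2]],-1)
    g=(i[...,1]>i[...,2]+25)&(i[...,1]>i[...,0]+10)&(S[...,2]>zf+8)&(S[...,2]<zf+64)&(abs(S[...,0]-o[0])<20)&(abs(S[...,1]-o[1])<15)
    q=S[g]-[o[0],o[1],zf]
    def res(p):
        b=q-[p[0],p[1],0];a=np.array([p[2],p[3],1]);a/=np.linalg.norm(a)
        h=b@a;r=np.linalg.norm(b-np.outer(h,a),axis=1)
        return np.where(h>59+p[4]-np.maximum(8-r,0),h-59-p[4],r-8)
    r=least_squares(res,[0,0,0,0,0],loss="soft_l1",f_scale=1.0)
    print(n,len(q),"x0 y0",r.x[:2]+o,"tilt deg",np.degrees(r.x[2:4]),"dz",r.x[4],"rms",np.median(abs(res(r.x))))
E
```

```text
w3 1589 x0 y0 [-113.73    2.18] tilt deg [0.13 0.01] dz -0.2521754951485657 rms 0.2430980417972055
w5 1545 x0 y0 [ 6.19 -0.52] tilt deg [1.95 0.23] dz 1.0071633011249794 rms 0.23465919254747725
w6 362 x0 y0 [ 6.33 -0.4 ] tilt deg [3.5  0.12] dz 1.3932382421011726 rms 0.2376273145279051
```

The lean is 3.5°, which is inside the limit but lifts the flange. Closed fingertips pressing lightly on the rear edge of the cap top should level it.

Emit:
drive_tool --xyz '[[-8.9,1.4,0],[-8.9,1.4,0],[-8.9,1.4,0],[-8.9,1.4,-40],[-8.9,1.4,-75],[-8.9,1.4,-90],[-8.9,1.4,-95],[-8.9,1.4,-95],[-8.9,1.4,-95]]' --angular '[[0,0,0],[0,0,0],[0,0,0],[0,0,0],[0,0,0],[0,0,0],[0,0,0],[0,0,0],[0,0,0]]' --claw '[0,0,0,0,0,0,0,0,0]'

```text
time: 20.1
position: [572.9, -200.4, 341.2]
tcp_rot: [2.387, 2.037, 0.002]
force: [0.9, -0.0, -0.4]
opening: 0.4
finger_force: 0.0
```

Emit:
drive_tool --xyz '[[0,0,-1],[0,0,-2],[0,0,-3],[0,0,-3]]' --angular '[[0,0,0],[0,0,0],[0,0,0],[0,0,0]]' --claw '[0,0,0,0]'

```text
time: 20.5
position: [572.1, -200.0, 336.4]
tcp_rot: [2.39, 2.039, 0.0]
force: [0.4, -0.7, -1.1]
opening: 0.6
finger_force: 0.0
```

Emit:
drive_tool --xyz '[[0,0,-0.5],[0,0,-1],[0,0,-1.5],[0,0,-1.5]]' --angular '[[0,0,0],[0,0,0],[0,0,0],[0,0,0]]' --claw '[0,0,0,0]'

```text
time: 20.9
position: [572.1, -200.0, 334.7]
tcp_rot: [-2.39, -2.039, 0.0]
force: [-0.3, -0.2, 0.9]
opening: 0.2
finger_force: 0.0
```

Emit:
drive_tool --xyz '[[0,0,-0.5],[0,0,-1],[0,0,-1]]' --angular '[[0,0,0],[0,0,0],[0,0,0]]' --claw '[0,0,0]'

```text
time: 21.2
position: [572.2, -200.1, 334.4]
tcp_rot: [2.389, 2.039, 0.0]
force: [-2.0, -0.3, 3.4]
opening: 0.2
finger_force: 1.9
```

Emit:
drive_tool --xyz '[[0,0,-0.5],[0,0,-1],[0,0,-1]]' --angular '[[0,0,0],[0,0,0],[0,0,0]]' --claw '[0,0,0]'

```text
time: 21.5
position: [572.4, -200.2, 334.3]
tcp_rot: [2.389, 2.038, 0.001]
force: [-1.6, 0.3, 7.6]
opening: 0.1
finger_force: 3.7
```

Emit:
drive_tool --xyz '[[0,0,-0.5],[0,0,-1],[0,0,-1]]' --angular '[[0,0,0],[0,0,0],[0,0,0]]' --claw '[0,0,0]'

```text
time: 21.8
position: [572.5, -200.3, 334.2]
tcp_rot: [2.388, 2.038, 0.001]
force: [-3.8, 1.2, 10.4]
opening: 0.4
finger_force: 5.2
```

Rigid now, so the flange should be down. I retreat and measure.

Emit:
drive_tool --xyz '[[0,0,5],[0,0,25],[0,0,60],[0,0,80],[0,0,80]]' --angular '[[0,0,0],[0,0,0],[0,0,0],[0,0,0],[0,0,0]]' --claw '[0,0,0,0,0]'

```text
time: 22.3
position: [573.0, -200.4, 415.3]
tcp_rot: [2.385, 2.035, 0.005]
force: [0.4, -1.3, 0.0]
opening: 0.4
finger_force: 0.0
```

```bash
python3 - <<'E'
from h import *
from scipy.optimize import least_squares
np.set_printoptions(precision=2,suppress=True)
shot("wrist","w7")
X=np.array([np.cos(-.157),np.sin(-.157)]);Y=np.array([-X[1],X[0]]);O=np.array([571.4,-201.3])
for n,zf,o in(("w7",75,[6,0]),):
    D=np.load(n+".npz");i=D["i"].astype(int);P=D["P"]
    S=np.stack([(P[...,:2]-O)@X,(P[...,:2]-O)@Y,P[...,2]],-1)
    g=(i[...,1]>i[...,2]+25)&(i[...,1]>i[...,0]+10)&(S[...,2]>zf+8)&(S[...,2]<zf+64)&(abs(S[...,0]-o[0])<20)&(abs(S[...,1]-o[1])<15)
    q=S[g]-[o[0],o[1],zf]
    def res(p):
        b=q-[p[0],p[1],0];a=np.array([p[2],p[3],1]);a/=np.linalg.norm(a)
        h=b@a;r=np.linalg.norm(b-np.outer(h,a),axis=1)
        return np.where(h>59+p[4]-np.maximum(8-r,0),h-59-p[4],r-8)
    r=least_squares(res,[0,0,0,0,0],loss="soft_l1",f_scale=1.0)
    print(n,len(q),"x0 y0",r.x[:2]+o,"tilt deg",np.degrees(r.x[2:4]),"dz",r.x[4],"rms",np.median(abs(res(r.x))))
E
```

```text
w7 435 x0 y0 [ 6.55 -0.45] tilt deg [2.53 0.01] dz 1.2479801997809123 rms 0.24332398428525392
```

Lean is 2.5°, the flange is about 0.8 mm off flat, and x has not moved from the stop. All are within limits, so I hand in.

```bash
python3 -c "
from station import env
print(env.finish_job())"
```

```text
the job is handed in; nothing more can be done
None
```

I put the green cartridge in the stand, pushed it against the end stop with at most about 13 N, let go of it, and handed the job in; no verdict came back. My last measurement shows it leaning about 2.5° (limit about 5°). I could not see the red pin, so that it is pushed in rests on the forces felt and the measured position.

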